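# Red screwdriver from the tool stand to the cup

### The arm

A 7-joint arm with a two-finger parallel gripper is mounted at the origin on a cart in front of the work surface, level with it; the furniture and walls round the work are solid. World frame = base frame: x ahead of the robot, y to its left, z up, the work surface at z = 0. Lengths are in m, angles in rad, forces in N, time in s.
With the tool pointing down it reaches from about 0.35 to 0.9 m from the base axis. Payload 8.1 kg.
Tool frame: the origin (TCP) lies between the finger pads; the fingertips stand ctrl.nose_length ahead of it and the grasp point (between the pads) is the TCP (ctrl.nose_length is the distance from the TCP to the fingertips, in m); z points along the fingers, y is the line along which they close (so a half turn about z gives the same grasp; the last joint's range is limited). The gripper opens to 92 mm and grips with 3 to 60 N. Pads are 19 mm wide; open, the fingers measure 130 mm over their backs; the gripper's body (75 mm by 190 mm) begins 47 mm behind the grasp point.
Start: joints at [1.102, 0.434, 0.025, 1.573, -0.012, 1.134, -0.075], TCP at [0.224, -0.584, 0.246] pointing down, gripper open.
Joint ranges: [-2.62, 2.62], [-0.44, 2.09], [-1.27, 1.32], [0.08, 2.57], [-1.32, 4.46], [0.12, 2], [-2.74, 2.74]. Speed limits (rad/s): [2.22, 2.22, 3.01, 3.01, 3.14, 3.14, 3.14].

### API

Orientations are given as [roll, pitch, yaw] about the fixed x, y, z axes, in that order (R = Rz(yaw) Ry(pitch) Rx(roll)).
In Python, from workcell import readout, imaging, job_done, ctrl gives the robot as it stands.
- The arm moves only by the tool send_rows, never from a script. Its argument "steps" is a list of rows, each an object with "grip": the opening, from 0 (shut) to 1 (fully open); "dp": the shift along the world's x, y, z in cm, a list of three; "delta_rot": the turn, a rotation vector about the world's x, y, z in rad, a list of three. A call has 1 to 10 rows; each row shifts and turns the commanded pose from where the row before left it; what a row does not reach is not made up. A row lasts 1/8 s, in which the tool goes at most 62.5 mm and 10.7 degrees, less where a joint would pass 70% of its speed; a pose out of reach is approached as far as the arm can. A call is refused whole if a number of a shift passes 6.25 or a number of a turn 0.188, either way. A call with a gripper value outside its range is refused whole. The fingers move at their own pace and stop on an object; the grip force is fixed at half the most. Time passes only in rows, so rows that do not move let the fingers close. It gives the time, the measured TCP pose, the force, the opening and the grip force at its end, in the units of the state.
- readout.sense(): the state, without advancing time (a new reading comes with each control period).
- imaging.read_camera(name): name is "side" or "top"; returns a dict with "image" (480x640x3 uint8, red, green, blue), "fx", "fy", "cx", "cy" (pixels), "rvec" (rotation vector, rad) and "tvec" (3), from world to camera coordinates, as OpenCV has them. Camera axes: x right, y down, z forward; pixel columns grow to the right and rows downward; lengths in m; the calibration is good to about 2 mm. A picture is of the moment at which its call begins. There is no depth.
- job_done(): hands the job in; it is judged then, once.
The state is a dict: "time_s": time; "joint_pos": joint angles; "joint_velocities": joint speeds; "joint_torque": joint torques, N m; "tool_pos": TCP position; "tcp_rot": TCP orientation; "ft_force": force on the tool from outside, world axes, zero at the start; "moment": the same for the moment, N m; "gripper_width": finger opening in m; "finger_force": force on a finger pad.
Only numpy, scipy, OpenCV 4.12 (cv2) and the standard library are available. Lean on these libraries where they do the work, as an engineer would, in place of code of your own. Each camera call takes 0.05 s, during which the arm holds its last target. There are 200 camera calls.

### The job

Pull the red-handled screwdriver straight up out of the wooden tool stand and put it in the black ribbed cup, blade down and handle sticking out. Lower it until the blade is nearly at the bottom of the cup before you let go; leave the blue screwdriver in the stand and the cup standing.

Things in the scene. Friction and masses are not known exactly. Their poses are not given: they have to be found in the camera images.
- red_driver: Loose red-handled screwdriver, 130 mm, 45 g, upright in an outer hole of the stand. Origin at the blade tip, z up the shaft. From the tip: 6 mm shaft to 45 mm, round 14 mm red handle from 45 to 122 mm (grip at about 100), 12 mm dark cap to 130. The handle's shoulder rests on the stand's top, tip 10 mm above the bench; 2 mm of play all round, nothing else holds it.
- blue_driver: The same screwdriver with a blue handle, in the other outer hole; it stays there. Origin at the blade tip, z towards the handle. Grip, sizes and stand as for the red one.
- tool_stand: Fixed light wooden block, 46 x 112 x 55 mm (x, y, z; foot 50 x 116). Origin at the centre of its underside, on the bench, z up. Three 10 mm blind holes, 48 mm deep, in a row along its y at -34, 0 and +34 mm; the middle one is empty. Fingers that close along its x, across the row, stay clear of the other screwdriver.
- black_cup: Loose black ribbed rubber cup, round and open at the top, 77 mm over the rim, 73 mm high, 200 g, mouth and inside about 54 mm wide, inner floor about 4 mm above the bench. Origin at the centre of its underside, z up.

How it is judged:
By the outcome, as a careful person would: the job done as asked, in the order asked, and still so for the second after the job is handed in, with the robot touching nothing.
It also fails if it takes over 40 s, if anything falls off the work surface, if the arm or the gripper's body presses on something with over 40 N, if the wrist force passes 120 N, or if a joint passes its speed limit or range.

## Working session

There is one attempt and no reset: what is moved stays moved. The work goes in short steps, Python scripts to look and compute and a tool call to move; the robot and the scene stay as the last step left them, time stands still between calls to the robot, and variables do not carry over. Pictures are saved under pics/ and viewed, at most 10 in all, crops included, and the job is handed in when it is done.

Besides the shell and the picture viewer there is one more tool, called after "Emit:" as name([rows], argument=value, ...), one row to a line, values as JSON. send_rows: Moves the arm, as the interface text tells. Its arguments: {"type":"object","properties":{"steps":{"type":"array","items":{"type":"object","properties":{"grip":{"type":"number"},"dp":{"type":"array","items":{"type":"number"}},"delta_rot":{"type":"array","items":{"type":"number"}}}}}},"required":["steps"]}

```bash
mkdir -p pics; cat > h.py <<'E'
import numpy as np, cv2
from workcell import readout, imaging, job_done, ctrl
def snap(n,f=None):
    c=imaging.read_camera(n)
    if f: cv2.imwrite('pics/'+f,c['image'][:,:,::-1])
    c['K']=np.array([[c['fx'],0,c['cx']],[0,c['fy'],c['cy']],[0,0,1.]])
    c['R']=cv2.Rodrigues(np.array(c['rvec'],float))[0]; c['t']=np.array(c['tvec'],float).ravel()
    return c
def ray(c,u,v):
    o=-c['R'].T@c['t']; d=c['R'].T@np.linalg.inv(c['K'])@[u,v,1.]; return o,d/np.linalg.norm(d)
def atz(c,u,v,z):
    o,d=ray(c,u,v); return o+d*(z-o[2])/d[2]
def tri(a,b):
    (o,d),(p,e)=a,b; s=np.linalg.lstsq(np.c_[d,-e],p-o,rcond=None)[0]
    x,y=o+s[0]*d,p+s[1]*e; return (x+y)/2,np.linalg.norm(x-y)
def proj(c,p): return cv2.projectPoints(np.array(p,float).reshape(-1,3),c['R'],c['t'],c['K'],None)[0].reshape(-1,2)
E
python3 - <<'E'
from h import *
for n in('top','side'):
    c=snap(n,n+'0.png'); print(n,-c['R'].T@c['t'],c['R'][2],c['fx'])
s=readout.sense(); print({k:np.round(s[k],3) for k in('time_s','tool_pos','tcp_rot','ft_force','gripper_width')},ctrl.nose_length)
E
```

```text
top [ 0.3980566  -0.25941597  0.90285233] [ 0.15391238 -0.00439399 -0.98807473] 558.458079427891
side [0.06768524 0.34999289 0.43521678] [ 0.50693183 -0.72942604 -0.45930141] 519.4775927711349
{'time_s': np.float64(0.1), 'tool_pos': array([ 0.223, -0.583,  0.245]), 'tcp_rot': array([-3.14 ,  0.   ,  0.366]), 'ft_force': array([ 0.089,  0.782, -0.068]), 'gripper_width': np.float64(0.092)} 0.019
```

View pics/top0.png

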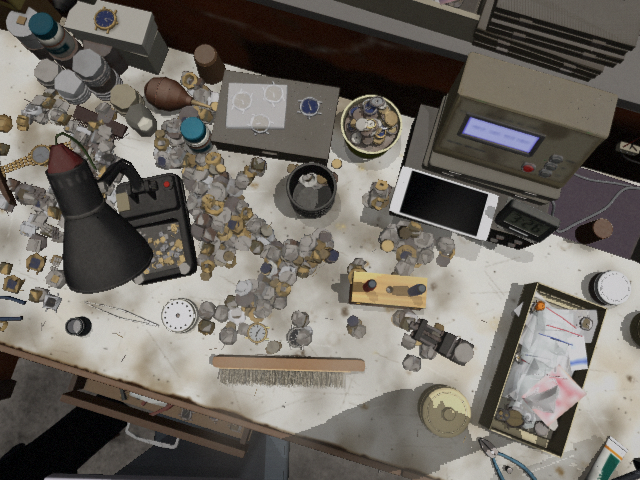

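View pics/side0.png

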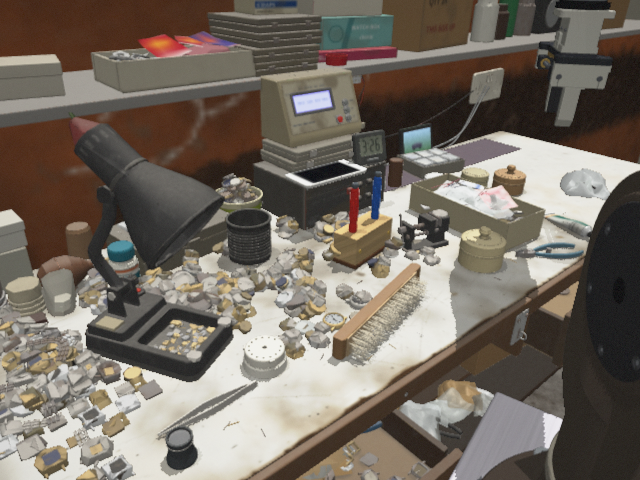

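The top view shows the cup's rim at about (311,189), the stand at (388,290), the red driver at (370,285) and the blue at (417,290). The side view has the red handle at (353,208), the blue at (376,197) and the cup at (249,236). Next I measure by colour.

```bash
python3 - <<'E'
from h import *
T,S=snap('top'),snap('side')
def blob(c,box,f,name):
    x0,y0,x1,y1=box; im=c['image'][y0:y1,x0:x1].astype(int)
    m=f(im[...,0],im[...,1],im[...,2]); n,l,st,ce=cv2.connectedComponentsWithStats(m.astype(np.uint8))
    i=1+np.argmax(st[1:,4]); ys,xs=np.where(l==i); 
    r=lambda q:(xs[q].mean()+x0,ys[q].mean()+y0)
    print(name,'box',xs.min()+x0,xs.max()+x0,ys.min()+y0,ys.max()+y0,len(xs)); return xs+x0,ys+y0
red=lambda r,g,b:(r>g*2)&(r>b*2)&(r>60); blu=lambda r,g,b:(b>r*1.6)&(b>g*1.3)&(b>50)
for nm,f,bx in(('red',red,(340,170,366,245)),('blue',blu,(366,165,390,235))):
    xs,ys=blob(S,bx,f,nm)
    # handle bottom (z=.055) and handle top (z=.132)
    for z,sel in((.055,ys>=ys.max()-3),(.132,ys<=ys.min()+3)):
        print(z,atz(S,xs[sel].mean(),ys.max() if z<.1 else ys.min(),z))
    # triangulation at cap: top image guess
c=T['image']; cv2.imwrite('pics/c1.png',np.hstack([cv2.resize(c[255:325,330:440,::-1],None,fx=3.6,fy=5,interpolation=2),cv2.resize(c[150:220,270:350,::-1],None,fx=5,fy=5,interpolation=2)]))
E
```

```text
red box 349 358 188 232 344
0.055 [ 0.44673918 -0.31860881  0.055     ]
0.132 [ 0.44791218 -0.31925704  0.132     ]
blue box 371 381 176 218 332
0.055 [ 0.44366162 -0.38874023  0.055     ]
0.132 [ 0.44473119 -0.3892082   0.132     ]
```

View pics/c1.png

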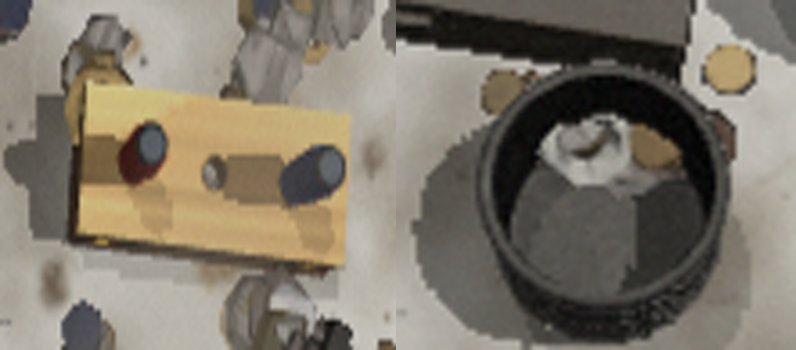

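The crop shows the red cap at about (372.2,283.6), the blue cap at (422.5,288) and the rim's centre at (311.6,187.3). The cup looks open, with a patterned floor.

```bash
python3 - <<'E'
from h import *
T,S=snap('top'),snap('side')
r=atz(T,372.2,283.6,.140);b=atz(T,422.5,288,.140);c=atz(T,311.6,187.3,.073)
print('red',r,'blue',b,np.linalg.norm(r-b),'cup',c, 'rim width',np.linalg.norm(atz(T,286.4,187,.073)-atz(T,336.8,187,.073)))
d=r-b; print('row angle',np.degrees(np.arctan2(d[1],d[0])))
# cup in side image: expected outline vs seen
a=np.linspace(0,2*np.pi,60)
for z in(.073,0): 
    p=proj(S,np.c_[c[0]+.0385*np.cos(a),c[1]+.0385*np.sin(a),0*a+z]); print(z,p.min(0),p.max(0))
g=S['image'][200:275,215:285].mean(2)<70
n,l,st,ce=cv2.connectedComponentsWithStats(g.astype(np.uint8)); i=1+np.argmax(st[1:,4]); print(st[i][:4]+[215,200,0,0])
E
```

```text
red [ 0.45078412 -0.32562773  0.14      ] blue [ 0.44683884 -0.39437067  0.14      ] 0.06885605808720377 cup [ 0.59911987 -0.23661109  0.073     ] rim width 0.07677310778313204
row angle 86.71529326973827
0.073 [224.99603721 206.44870269] [271.61822926 225.84291312]
0 [227.69315176 243.81550418] [272.55581824 265.4151133 ]
[215 221  56  44]
```

Emit:
send_rows([
  {"grip": 1,"dp": [2.5,2.8,0],"delta_rot": [0,0,0.127]},
  {"grip": 1,"dp": [2.5,2.8,0],"delta_rot": [0,0,0.127]},
  {"grip": 1,"dp": [2.5,2.8,0],"delta_rot": [0,0,0.127]},
  {"grip": 1,"dp": [2.5,2.8,0],"delta_rot": [0,0,0.127]},
  {"grip": 1,"dp": [2.5,2.9,0],"delta_rot": [0,0,0.127]},
  {"grip": 1,"dp": [2.5,2.9,0],"delta_rot": [0,0,0.127]},
  {"grip": 1,"dp": [2.5,2.9,0],"delta_rot": [0,0,0.127]},
  {"grip": 1,"dp": [2.6,2.9,0],"delta_rot": [0,0,0.127]},
  {"grip": 1,"dp": [2.6,2.9,0],"delta_rot": [0,0,0.127]},
  {"grip": 1,"dp": [0,0,0],"delta_rot": [0,0,0]},
])

```text
time_s: 1.55
tool_pos: [0.4529, -0.3235, 0.2459]
tcp_rot: [3.14, -0.001, 1.516]
ft_force: [0.8, 0.1, -0.2]
gripper_width: 0.0919
finger_force: 0.0
```

Emit:
send_rows([
  {"grip": 1,"dp": [-0.2,-0.2,-2.6],"delta_rot": [0,0,0]},
  {"grip": 1,"dp": [0,0,-2.6],"delta_rot": [0,0,0]},
  {"grip": 1,"dp": [0,0,-2.4],"delta_rot": [0,0,0]},
  {"grip": 1,"dp": [0,0,-2.2],"delta_rot": [0,0,0]},
  {"grip": 1,"dp": [0,0,-2.0],"delta_rot": [0,0,0]},
  {"grip": 1,"dp": [0,0,-1.8],"delta_rot": [0,0,0]},
  {"grip": 0.6,"dp": [0,0,0],"delta_rot": [0,0,0]},
  {"grip": 0.6,"dp": [0,0,0],"delta_rot": [0,0,0]},
])

```text
time_s: 2.55
tool_pos: [0.4486, -0.3292, 0.1103]
tcp_rot: [3.141, 0.0, 1.508]
ft_force: [-0.4, -0.5, -0.0]
gripper_width: 0.0764
finger_force: 0.0
```

```bash
python3 - <<'E'
from h import *
T,S=snap('top'),snap('side')
s=readout.sense(); p=s['tool_pos']; print(p,s['ft_force'],proj(S,[p]),proj(T,[p]))
cv2.imwrite('pics/c2.png',np.hstack([cv2.resize(T['image'][230:330,330:430,::-1],(390,390)),cv2.resize(S['image'][140:270,300:430,::-1],(390,390))]))
E
```

```text
[ 0.44887901 -0.32917109  0.11063218] [ 0.09591606 -0.40105521  0.96043942] [[356.00005449 198.41627317]] [[372.85455605 286.40285913]]
```

View pics/c2.png

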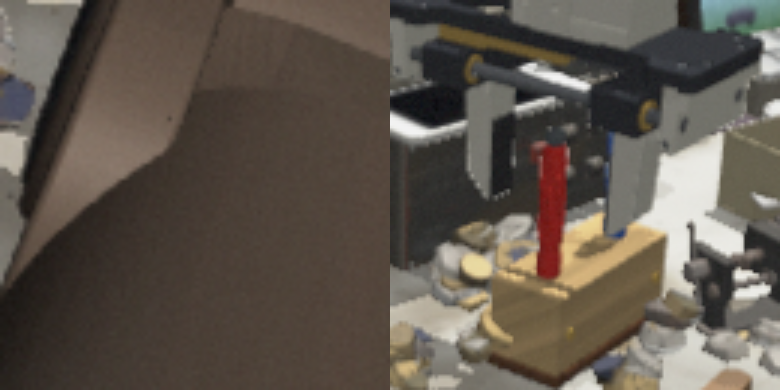

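The driver stands between the fingers. The TCP projects to (356,198) and the driver sits at about (353.5,198), so I shift y by about +3 mm and close.

Emit:
send_rows([
  {"grip": 0.6,"dp": [0.2,0.3,0],"delta_rot": [0,0,0]},
  {"grip": 0.3,"dp": [0,0,0],"delta_rot": [0,0,0]},
  {"grip": 0.1,"dp": [0,0,0],"delta_rot": [0,0,0]},
  {"grip": 0,"dp": [0,0,0],"delta_rot": [0,0,0]},
  {"grip": 0,"dp": [0,0,0],"delta_rot": [0,0,0]},
  {"grip": 0,"dp": [0,0,0],"delta_rot": [0,0,0]},
])

```text
time_s: 3.4
tool_pos: [0.4505, -0.3257, 0.1097]
tcp_rot: [-3.142, -0.0, 1.509]
ft_force: [-0.7, 0.3, 0.1]
gripper_width: 0.0132
finger_force: 30.0
```

Emit:
send_rows([
  {"grip": 0,"dp": [0,0,0.8],"delta_rot": [0,0,0]},
  {"grip": 0,"dp": [0,0,1.2],"delta_rot": [0,0,0]},
  {"grip": 0,"dp": [0,0,1.4],"delta_rot": [0,0,0]},
  {"grip": 0,"dp": [0,0,1.4],"delta_rot": [0,0,0]},
  {"grip": 0,"dp": [0,0,1.4],"delta_rot": [0,0,0]},
  {"grip": 0,"dp": [0,0,1.6],"delta_rot": [0,0,0]},
  {"grip": 0,"dp": [0,0,2],"delta_rot": [0,0,0]},
  {"grip": 0,"dp": [0,0,1.4],"delta_rot": [0,0,0]},
  {"grip": 0,"dp": [0,0,0.6],"delta_rot": [0,0,0]},
  {"grip": 0,"dp": [0,0,0],"delta_rot": [0,0,0]},
])

```text
time_s: 4.65
tool_pos: [0.4505, -0.3257, 0.2279]
tcp_rot: [3.141, 0.0, 1.509]
ft_force: [-0.4, -0.4, -0.3]
gripper_width: 0.0135
finger_force: 30.0
```

Emit:
send_rows([
  {"grip": 0,"dp": [1.0,0.6,0],"delta_rot": [0,0,0]},
  {"grip": 0,"dp": [2.3,1.4,0],"delta_rot": [0,0,0]},
  {"grip": 0,"dp": [2.8,1.7,0],"delta_rot": [0,0,0]},
  {"grip": 0,"dp": [2.8,1.7,0],"delta_rot": [0,0,0]},
  {"grip": 0,"dp": [2.8,1.7,0],"delta_rot": [0,0,0]},
  {"grip": 0,"dp": [2.1,1.2,0],"delta_rot": [0,0,0]},
  {"grip": 0,"dp": [1.0,0.6,0],"delta_rot": [0,0,0]},
  {"grip": 0,"dp": [0,0,0],"delta_rot": [0,0,0]},
  {"grip": 0,"dp": [0,0,0],"delta_rot": [0,0,0]},
])

```text
time_s: 5.78
tool_pos: [0.5977, -0.2375, 0.2275]
tcp_rot: [-3.141, 0.001, 1.508]
ft_force: [-0.1, -0.1, -0.2]
gripper_width: 0.0136
finger_force: 30.0
```

```bash
python3 - <<'E'
from h import *
S=snap('side')
s=readout.sense(); p=np.array(s['tool_pos']); print(p,s['ft_force'],s['gripper_width'])
print('tip exp',proj(S,[p-[0,0,.1],[.599,-.2365,.073],p]))
cv2.imwrite('pics/c3.png',cv2.resize(S['image'][100:300,150:410,::-1],(780,600)))
E
```

```text
[ 0.59765025 -0.23772951  0.22766111] [-0.21046861 -0.95694127 -0.33244943] 0.013411545098427936
tip exp [[248.10845286 184.96051009]
 [248.41908104 215.80308368]
 [245.28786616 123.57201844]]
```

View pics/c3.png

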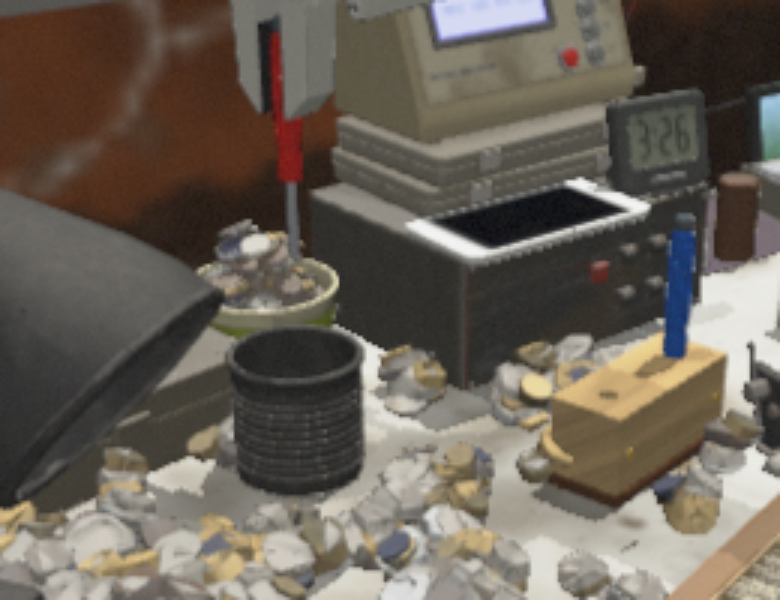

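The tip is at about (248,187), in line with the rim's centre at (248,217), and the blue driver is still in the stand. I tilt slightly so it leans along the pads, then lower.

Emit:
send_rows([
  {"grip": 0,"dp": [0.1,-0.3,0],"delta_rot": [0.075,0,0]},
  {"grip": 0,"dp": [0,-0.3,0],"delta_rot": [0.075,0,0]},
  {"grip": 0,"dp": [0,0,-1.2],"delta_rot": [0,0,0]},
  {"grip": 0,"dp": [0,0,-1.6],"delta_rot": [0,0,0]},
  {"grip": 0,"dp": [0,0,-1.6],"delta_rot": [0,0,0]},
  {"grip": 0,"dp": [0,0,-1.6],"delta_rot": [0,0,0]},
  {"grip": 0,"dp": [0,0,-1.5],"delta_rot": [0,0,0]},
  {"grip": 0,"dp": [0,0,-1.5],"delta_rot": [0,0,0]},
  {"grip": 0,"dp": [0,0,0],"delta_rot": [0,0,0]},
])

```text
time_s: 6.95
tool_pos: [0.5988, -0.2424, 0.1362]
tcp_rot: [-3.13, -0.15, 1.508]
ft_force: [-0.4, -0.2, -0.4]
gripper_width: 0.0135
finger_force: 30.0
```

```bash
python3 - <<'E'
from h import *
S=snap('side')
s=readout.sense(); p=np.array(s['tool_pos']); print(p,s['ft_force'],s['gripper_width'],s['tcp_rot'])
cv2.imwrite('pics/c4.png',cv2.resize(S['image'][100:300,150:410,::-1],(780,600)))
E
```

```text
[ 0.59930576 -0.2426034   0.13718725] [ 0.29548037  0.70557321 -0.09166553] 0.013472569167668159 [-3.13130708 -0.15004904  1.50784358]
```

View pics/c4.png

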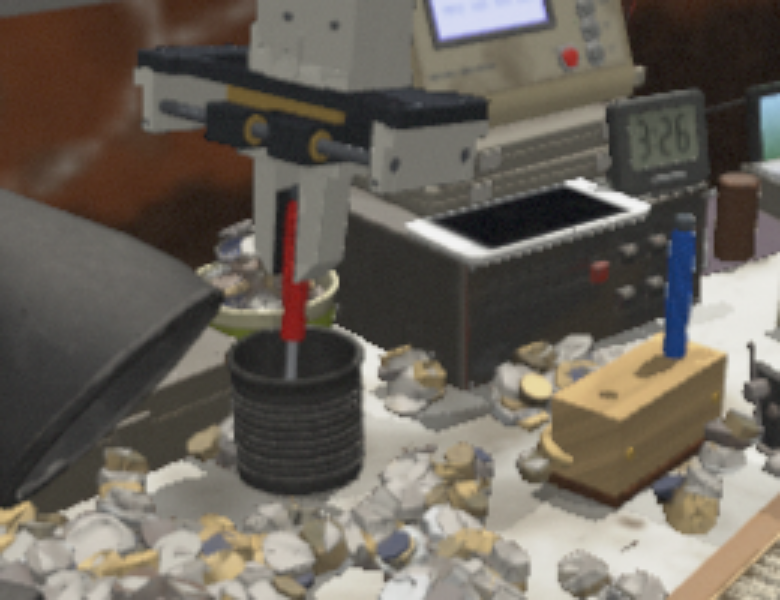

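The blade is inside the cup, entering the mouth at about (247,225), and nothing is touching. I lower the rest of the way.

Emit:
send_rows([
  {"grip": 0,"dp": [0,0,-1.0],"delta_rot": [0,0,0]},
  {"grip": 0,"dp": [0,0,-0.9],"delta_rot": [0,0,0]},
  {"grip": 0,"dp": [0,0,-0.6],"delta_rot": [0,0,0]},
  {"grip": 0,"dp": [0,0,-0.4],"delta_rot": [0,0,0]},
  {"grip": 0,"dp": [0,0,0],"delta_rot": [0,0,0]},
  {"grip": 0,"dp": [0,0,0],"delta_rot": [0,0,0]},
])

```text
time_s: 7.75
tool_pos: [0.5997, -0.2427, 0.109]
tcp_rot: [-3.133, -0.15, 1.508]
ft_force: [0.4, 0.4, 0.3]
gripper_width: 0.0133
finger_force: 30.0
```

Emit:
send_rows([
  {"grip": 0,"dp": [0,0,-0.3],"delta_rot": [0,0,0]},
  {"grip": 0,"dp": [0,0,0],"delta_rot": [0,0,0]},
  {"grip": 0.3,"dp": [0,0,0],"delta_rot": [0,0,0]},
  {"grip": 0.6,"dp": [0,0,0],"delta_rot": [0,0,0]},
  {"grip": 1,"dp": [0,0,0],"delta_rot": [0,0,0]},
  {"grip": 1,"dp": [0,0,0],"delta_rot": [0,0,0]},
  {"grip": 1,"dp": [0,0,0],"delta_rot": [0,0,0]},
  {"grip": 1,"dp": [0,0,0],"delta_rot": [0,0,0]},
])

```text
time_s: 8.75
tool_pos: [0.5995, -0.2427, 0.1057]
tcp_rot: [-3.132, -0.15, 1.508]
ft_force: [-0.3, -0.7, 0.5]
gripper_width: 0.0685
finger_force: 0.0
```

```bash
python3 - <<'E'
from h import *
S=snap('side')
s=readout.sense(); p=np.array(s['tool_pos']); print(p,s['ft_force'],s['gripper_width'])
cv2.imwrite('pics/c5.png',cv2.resize(S['image'][100:300,150:410,::-1],(780,600)))
E
```

```text
[ 0.59950942 -0.24267022  0.10572046] [ 0.27775593 -0.55368098  0.50873791] 0.07278512547711499
```

View pics/c5.png

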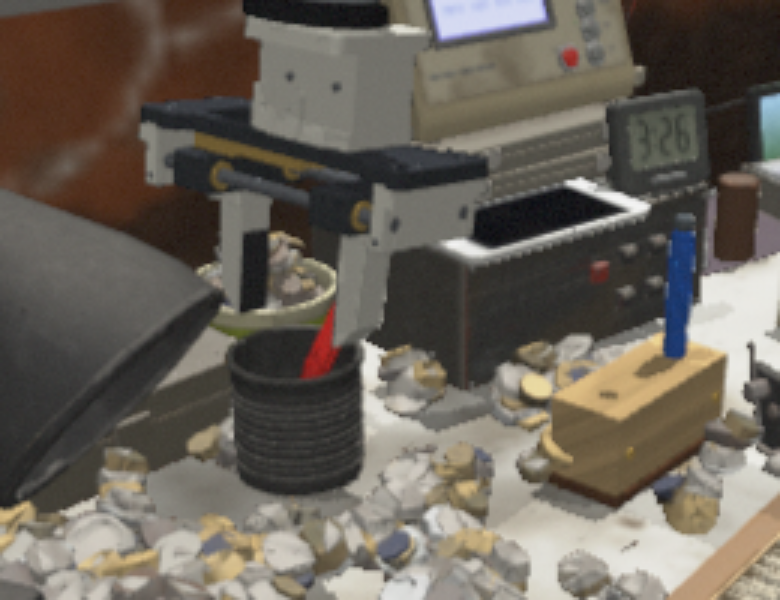

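The driver leans on the rim at about (258,215), between the open fingers and touching neither. I retract upward.

Emit:
send_rows([
  {"grip": 1,"dp": [0,0,0],"delta_rot": [0,0,0]},
  {"grip": 1,"dp": [0,0,0],"delta_rot": [0,0,0]},
  {"grip": 1,"dp": [0,0,1.0],"delta_rot": [0,0,0]},
  {"grip": 1,"dp": [0,0,2.0],"delta_rot": [0,0,0]},
  {"grip": 1,"dp": [0,0,3.0],"delta_rot": [0,0,0]},
  {"grip": 1,"dp": [0,0,3.0],"delta_rot": [0,0,0]},
  {"grip": 1,"dp": [0,0,3.0],"delta_rot": [0,0,0]},
  {"grip": 1,"dp": [0,0,2.0],"delta_rot": [0,0,0]},
  {"grip": 1,"dp": [0,0,0],"delta_rot": [0,0,0]},
  {"grip": 1,"dp": [0,0,0],"delta_rot": [0,0,0]},
])

```text
time_s: 10.05
tool_pos: [0.5992, -0.2426, 0.2456]
tcp_rot: [-3.132, -0.15, 1.508]
ft_force: [0.1, -1.1, -0.4]
gripper_width: 0.0917
finger_force: 0.0
```

```bash
python3 - <<'E'
from h import *
S=snap('side')
s=readout.sense(); p=np.array(s['tool_pos']); print(p,s['ft_force'],s['gripper_width'])
cv2.imwrite('pics/c6.png',cv2.resize(S['image'][100:300,150:410,::-1],(780,600)))
E
```

```text
[ 0.59904291 -0.24257686  0.2450418 ] [-0.26601655  0.2191148  -0.04967874] 0.09173676127944269
```

View pics/c6.png

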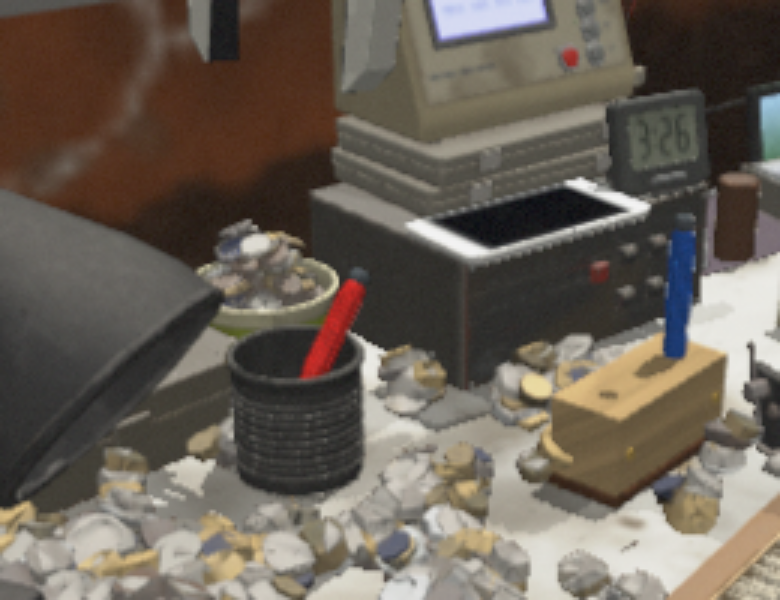

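The cup stands with the red handle sticking out, its cap at about (270,192). The blue driver is still in the stand and the gripper is clear.

```bash
python3 -c "
from workcell import job_done; print(job_done())"
```

```text
the job is handed in; nothing more can be done
None
```

The red screwdriver is in the black cup, blade down with the handle leaning out; the cup is upright, the blue driver is still in the stand, and the job was handed in at about 10 s.

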